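# Set the objective lenses on their rack in order of size

## Robot

A 6-joint arm with a two-finger parallel gripper is mounted at the origin on the work surface. World frame = base frame: x ahead of the robot, y to its left, z up, the work surface at z = 0. Lengths are in m, angles in rad, forces in N, time in s.
With the tool pointing down it reaches from about 0.25 to 0.85 m from the base axis. Payload 12.5 kg.
Tool frame: the origin (TCP) lies midway between the tips of the shut fingers; the grasp point (between the pads) lies 19 mm behind it; z points along the fingers, y is the direction in which the jaws open and shut (so a half turn about z gives the same grasp; the last joint's range is limited). The gripper opens to 93 mm and grips with 3 to 60 N. Pads are 15 mm wide; open, the fingers measure 128 mm over their backs; the gripper's body (75 mm by 188 mm) begins 65 mm behind the grasp point.
Start: joints at [-1.246, 0.351, 1.652, -0, 1.139, -0.085], TCP at [0.219, -0.504, 0.219] pointing down, gripper open.
Joint ranges: [-2.75, 2.75], [-0.79, 2.1], [0.01, 2.65], [-1.57, 4.71], [0.07, 3.14], [-2.87, 2.87]. Speed limits (rad/s): [2.22, 2.22, 2.79, 3.14, 3.14, 3.14].

## Interface

Orientations are given as [roll, pitch, yaw] about the fixed x, y, z axes, in that order (R = Rz(yaw) Ry(pitch) Rx(roll)).
In Python, from cell import env gives the robot as it stands.
- The arm moves only by the tool arm_command, never from a script. Its argument "deltas" is a list of rows, each an object of numbers: "dx", "dy", "dz": the shift along the tool's x, y, z in units of 25 mm (1.0 is 25 mm); "roll": the turn about the tool's z in degrees. A call has 1 to 10 rows; each row is the pose to reach, as a shift and turn from the pose measured when the call began, along the tool's axes at that moment; what a row does not reach only later rows make up. A row lasts 1/8 s, in which the tool goes at most 62.5 mm and 10.7 degrees, less where a joint would pass 70% of its speed; a pose out of reach is approached as far as the arm can. A call with a gripper value outside its range is refused whole. "hand" is the closure in counts, from 0 (fully open) to 255 (shut), set as the call begins (left out, the last holds). The fingers move at their own pace and stop on an object; "squeeze" is the grip in N (left out, the last holds). Time passes only in rows, so rows that repeat a pose let the fingers close. It gives the time, the measured TCP pose, the force and the opening at its end, in the units of the state.
- env.read_state(): the state, without advancing time (a new reading comes with each control period).
- env.grab_frame(name): name is "side" or "top"; returns a dict with "color" (480x640x3 uint8, blue, green, red), "K" (3x3 intrinsics, pixels), "k1" (the pictures are not rectified: a ray, as slopes to the right and down, at radius r is drawn at 1 + k1 r^2 times it, then the intrinsics apply), "rvec" (rotation vector, rad) and "tvec" (3), from world to camera coordinates, as OpenCV has them. Camera axes: x right, y down, z forward; pixel columns grow to the right and rows downward; lengths in m; the calibration is good to about 2 mm. A picture is of the moment at which its call begins. There is no depth.
- env.sign_off(): hands the job in, once; it reports no verdict.
The state is a dict: "clock": time; "joints": joint angles; "qd": joint speeds; "effort": joint torques, N m; "eef_pos": TCP position; "tcp_rot": TCP orientation; "contact_force": force on the tool from outside, world axes, zero at the start; "ft_torque": the same for the moment, N m; "finger_gap": finger opening in m.
Only numpy, scipy, OpenCV 4.12 (cv2) and the standard library are available. Lean on these libraries where they do the work, as an engineer would, in place of code of your own. Each camera call takes 0.05 s, during which the arm holds its last target.

## Task

Put the microscope's four loose objective lenses away on the rack in order of size: each one upright in the middle of its own cork seat, the smallest on the seat next to the round brass post and so on up to the largest at the end with the square steel block. Set each one down gently, without dropping it or tipping it over, and leave the open glass dish where it stands.

Things in the scene. Friction and masses are not known exactly. Their poses are not given: they have to be found in the camera images.
- lens_a_mid (a point): The smallest of four loose microscope objective lenses: an upright black round barrel 30 mm across with a narrower bare-metal thread collar (22 mm across, the top 8 mm) and a glass disc on top, 36 mm tall in all. The point is its centre, 18 mm above its flat foot, on its axis; z runs up the axis. It starts standing on the table and may be gripped anywhere on the barrel from any side; yaw does not matter. It weighs under 0.5 kg.
- lens_b_mid (a point): The second smallest of four loose microscope objective lenses: an upright black round barrel 38 mm across with a narrower bare-metal thread collar (28 mm across, the top 10 mm) and a glass disc on top, 46 mm tall in all. The point is its centre, 23 mm above its flat foot, on its axis; z runs up the axis. It starts standing on the table and may be gripped anywhere on the barrel from any side; yaw does not matter. It weighs under 0.5 kg.
- lens_c_mid (a point): The second largest of four loose microscope objective lenses: an upright black round barrel 46 mm across with a narrower bare-metal thread collar (34 mm across, the top 12 mm) and a glass disc on top, 56 mm tall in all. The point is its centre, 28 mm above its flat foot, on its axis; z runs up the axis. It starts standing on the table and may be gripped anywhere on the barrel from any side; yaw does not matter. It weighs under 0.5 kg.
- lens_d_mid (a point): The largest of four loose microscope objective lenses: an upright black round barrel 54 mm across with a narrower bare-metal thread collar (40 mm across, the top 15 mm) and a glass disc on top, 66 mm tall in all. The point is its centre, 33 mm above its flat foot, on its axis; z runs up the axis. It starts standing on the table and may be gripped anywhere on the barrel from any side; yaw does not matter. It weighs under 0.5 kg.
- seat_a_top (a point): One of four identical round cork seats (64 mm across, 4 mm thick), fixed in a straight row, about 80 mm apart, on an aluminium rack bar 84 mm wide, 440 mm long and 10 mm thick. The point is the centre of the seat's flat top, 14 mm above the table; z is up, x lies across the row and y along it. The letters say nothing about the order along the row: find it from the positions.
- seat_b_top (a point): One of four identical round cork seats (64 mm across, 4 mm thick), fixed in a straight row, about 80 mm apart, on an aluminium rack bar 84 mm wide, 440 mm long and 10 mm thick. The point is the centre of the seat's flat top, 14 mm above the table; z is up, x lies across the row and y along it. The letters say nothing about the order along the row: find it from the positions.
- seat_c_top (a point): One of four identical round cork seats (64 mm across, 4 mm thick), fixed in a straight row, about 80 mm apart, on an aluminium rack bar 84 mm wide, 440 mm long and 10 mm thick. The point is the centre of the seat's flat top, 14 mm above the table; z is up, x lies across the row and y along it. The letters say nothing about the order along the row: find it from the positions.
- seat_d_top (a point): One of four identical round cork seats (64 mm across, 4 mm thick), fixed in a straight row, about 80 mm apart, on an aluminium rack bar 84 mm wide, 440 mm long and 10 mm thick. The point is the centre of the seat's flat top, 14 mm above the table; z is up, x lies across the row and y along it. The letters say nothing about the order along the row: find it from the positions.
- post: The round brass post (18 mm across, 22 mm tall) fixed on the rack bar beyond one end of the row of seats, about 70 mm from the nearest seat's centre: it marks the end where the smallest lens goes. A low square-cornered steel block (30 x 22 mm, 18 mm tall) stands at the same place at the other end. Origin: centre of the post's underside, 10 mm above the table.
- dish: A small open glass dish (60 mm across, 14 mm tall) with a black beetle on white paper in it, standing loose on the table among the lenses; to be left alone. Origin: centre of its underside, on the table. A small amber jar (34 mm across, 58 mm tall, white cap) stands there too; lenses, dish and jar stand in a rough line at least 80 mm apart, centre to centre, on the robot's side of the rack.
Things that resemble listed ones, but are neither listed nor needed, are in the scene too. What is shaped like the part that bears lens_d_mid but green is not meant.

How it is judged:
By the outcome, as a careful person would: the job done as asked, in the order asked, and still so for the second after the job is handed in, with the robot touching nothing.
It also fails if it takes over 90 s, if anything falls off the work surface, if the arm or the gripper's body presses on something with over 40 N, if the wrist force passes 120 N, or if a joint passes its speed limit or range.

## Working session

There is one attempt and no reset: what is moved stays moved. The work goes in short steps, Python scripts to look and compute and a tool call to move; the robot and the scene stay as the last step left them, time stands still between calls to the robot, and variables do not carry over. Pictures are saved under pics/ and viewed, and the job is handed in when it is done.

Besides the shell and the picture viewer there is one more tool, called by a JSON object that holds its "method" and its "body". arm_command: Moves the arm, as the interface text tells. Its arguments: {"type":"object","properties":{"deltas":{"type":"array"},"hand":{"type":"number"},"squeeze":{"type":"number"}},"required":["deltas"]}

```bash
mkdir -p pics; ls; python3 - <<'E'
from cell import env
import cv2,numpy as np
print(env.read_state())
for n in("side","top"):
    f=env.grab_frame(n); cv2.imwrite(f"pics/{n}0.png",f["color"]); print(n,f["K"],f["k1"],f["rvec"],f["tvec"])
    np.savez(f"{n}0.npz",**f)
E
```

```text
pics
{'clock': 0.0, 'joints': array([-1.24558964e+00,  3.51233761e-01,  1.65242427e+00,  2.98100316e-06,
        1.13910077e+00, -8.46118266e-02]), 'qd': array([ 0.00145308, -0.00032698,  0.00133935, -0.00088107,  0.00064248,
        0.00154294]), 'effort': array([-3.26089812e-04, -4.97321177e+01, -2.85253429e+01,  6.98319753e-02,
        2.56955432e-02, -8.65333959e-05]), 'eef_pos': array([ 0.21905096, -0.5041197 ,  0.21810272]), 'tcp_rot': array([-3.14043091e+00, -1.01248232e-04,  4.09817209e-01]), 'contact_force': array([-0.1085014 ,  0.23169983, -0.31847819]), 'ft_torque': array([ 0.02657989, -0.01445227,  0.01389995]), 'finger_gap': 0.09304642961896117}
side [[572.77092881   0.         326.06079374]
 [  0.         572.77092881 233.30044136]
 [  0.           0.           1.        ]] 0.047161084217520265 [ 0.63116151 -2.66008202  1.13470988] [0.53238979 0.16098643 1.01438372]
top [[444.54403871   0.         317.80420496]
 [  0.         444.54403871 242.21249923]
 [  0.           0.           1.        ]] -0.012398342265022502 [ 2.13588555 -2.18167098  0.05867777] [0.07183859 0.5615998  0.81204284]
```

View pics/side0.png

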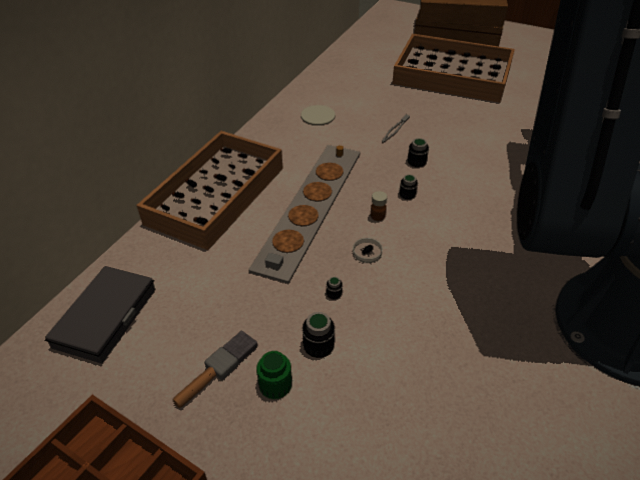

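View pics/top0.png

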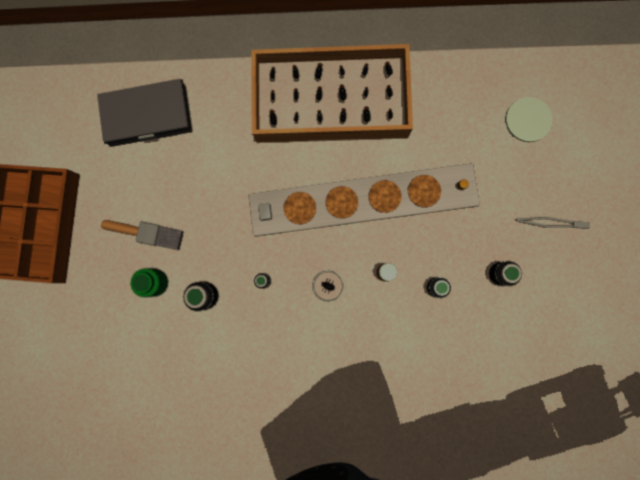

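Candidates in the top view (pixels): black barrels at (199,296), (262,281), (439,288) and (508,273). The green twin at (148,282) is the excluded decoy and the amber jar with the white cap is at (387,272). I'll measure and enlarge these.

```bash
cat > h.py <<'E'
import cv2,numpy as np
from scipy.spatial.transform import Rotation as Ro
def load(n,i=0): return dict(np.load(f"{n}{i}.npz"))
def cam(f):
    R=cv2.Rodrigues(f["rvec"])[0]; return R,-R.T@f["tvec"].ravel()
def ray(f,p):
    R,c=cam(f); u=cv2.undistortPoints(np.array([[p]],float),f["K"],np.array([float(f["k1"]),0,0,0]))[0,0]
    d=R.T@np.array([u[0],u[1],1]); return c,d/np.linalg.norm(d)
def plane(f,p,z):
    c,d=ray(f,p); return c+d*(z-c[2])/d[2]
def tri(f1,p1,f2,p2):
    c1,d1=ray(f1,p1);c2,d2=ray(f2,p2)
    s=np.linalg.lstsq(np.c_[d1,-d2],c2-c1,rcond=None)[0]
    a=c1+s[0]*d1;b=c2+s[1]*d2; return (a+b)/2,np.linalg.norm(a-b)
def proj(f,P):
    return cv2.projectPoints(np.array([P],float),f["rvec"],f["tvec"],f["K"],np.array([float(f["k1"]),0,0,0]))[0][0,0]
def blobs(m,mn=15):
    cs,_=cv2.findContours(m.astype(np.uint8),cv2.RETR_EXTERNAL,cv2.CHAIN_APPROX_NONE)
    o=[]
    for c in cs:
        if len(c)<6: continue
        a=cv2.contourArea(c)
        if a<mn: continue
        o.append((cv2.fitEllipse(c),a,c))
    return o
E
python3 - <<'E'
from h import *
for n,b in(("top",(120,240,420)),("side",(240,120,240))):
    f=load(n);c=f["color"].astype(int);B,G,R=c[...,0],c[...,1],c[...,2]
    hsv=cv2.cvtColor(f["color"],cv2.COLOR_BGR2HSV)
    print(n)
    m=(G>R+8)&(G>=B)
    for e,a,_ in blobs(m): print(" green",np.round(e[0],1),np.round(e[1],1),a)
    m=(hsv[...,0]<14)&(hsv[...,1]>120)&(R>90)
    m=cv2.morphologyEx(m.astype(np.uint8),cv2.MORPH_CLOSE,np.ones((3,3)))
    for e,a,_ in blobs(m,60): print(" cork",np.round(e[0],1),np.round(e[1],1),a)
t=load("top")["color"];s=load("side")["color"]
z=lambda i,x,y,w,h,k: cv2.resize(i[y:y+h,x:x+w],None,fx=k,fy=k,interpolation=cv2.INTER_CUBIC)
cv2.imwrite("pics/t1.png",np.vstack([z(t,120,250,200,70,4),z(t,340,250,200,70,4)]))
cv2.imwrite("pics/s1.png",np.hstack([z(s,240,260,110,145,3.5),z(s,340,125,110,145,3.5)]))
E
```

```text
top
 green [194.4 296.4] [14.9 15.3] 177.5
 green [441.5 287.3] [11.4 12.4] 109.5
 green [260.5 280.5] [7.5 7.7] 43.0
 green [147.8 282.4] [28.3 36.5] 807.5
 green [511.7 272.9] [12.5 13.5] 131.5
 cork [ 30.5 221.2] [ 64.  137.8] 6033.0
side
 green [273.9 374.1] [33.9 47.9] 1269.5
 green [318.  320.5] [13.3 16.5] 172.0
 green [333.9 280.4] [5.3 7.9] 30.5
 green [409.1 177.6] [5. 8.] 29.5
 green [419.3 141.5] [5.3 9.4] 37.5
 cork [194.  384.6] [ 5.3 63.4] 212.5
 cork [287.9 240. ] [19.1 27.1] 357.5
 cork [303.  213.9] [17.8 25.7] 309.0
 cork [317.3 190.6] [15.8 23.5] 242.0
 cork [329.3 170.3] [14.4 22.5] 198.0
 cork [209. 180.] [ 64.3 137.9] 537.5
```

View pics/t1.png

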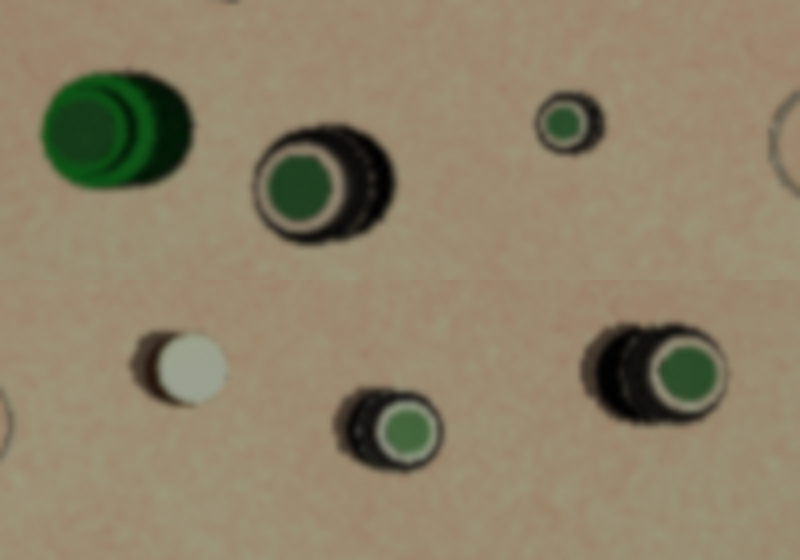

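View pics/s1.png

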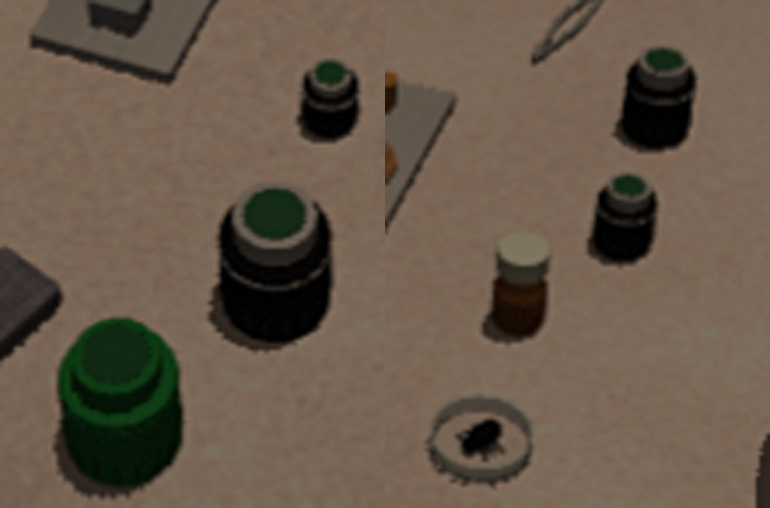

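The crops show four black barrels with bare-metal collars, all different sizes: D is at (199,296), A at (262,281), B at (439,288) and C at (508,273) in the top view. The green one at left is the decoy.

```bash
cat > m.py <<'E'
from h import *
T=load("top");S=load("side")
gt=dict(d=(194.4,296.4),b=(441.5,287.3),a=(260.5,280.5),c=(511.7,272.9))
gs=dict(d=(318,320.5),a=(333.9,280.4),b=(409.1,177.6),c=(419.3,141.5))
def w(f,e):return 0
for k in "abcd":
    P,g=tri(T,gt[k],S,gs[k]); H=dict(a=.036,b=.046,c=.056,d=.066)[k]
    print(k,np.round(P*1000,1),"gap",round(g*1000,1),"top@H",np.round(plane(T,gt[k],H)*1000,1),"side@H",np.round(plane(S,gs[k],H)*1000,1))
hs=cv2.cvtColor(T["color"],cv2.COLOR_BGR2HSV)
print(hs[208,300],hs[202,342],hs[190,424],hs[215,280],hs[184,463],hs[300,300])
m=((hs[...,0]<15)&(hs[...,1]>135)); m[:150]=0;m[240:]=0;m[:,:250]=0
m=cv2.morphologyEx(m.astype(np.uint8),cv2.MORPH_CLOSE,np.ones((5,5)))
m=cv2.morphologyEx(m,cv2.MORPH_OPEN,np.ones((5,5)))
ct=sorted([e for e in blobs(m,40)],key=lambda e:e[0][0][0])
hs=cv2.cvtColor(S["color"],cv2.COLOR_BGR2HSV)
m=((hs[...,0]<15)&(hs[...,1]>125)); m[:155]=0;m[258:]=0;m[:,:265]=0;m[:,350:]=0
m=cv2.morphologyEx(m.astype(np.uint8),cv2.MORPH_CLOSE,np.ones((5,5)))
cs=sorted([e for e in blobs(m,60)],key=lambda e:e[0][0][0])
for e in ct: print("top",np.round(e[0][0],1),np.round(e[0][1],1))
for e in cs: print("side",np.round(e[0][0],1),np.round(e[0][1],1))
for a,b in zip(ct,cs):
    P,g=tri(T,a[0][0],S,b[0][0]); print(np.round(P*1000,1),"gap",round(g*1000,1),np.round(plane(T,a[0][0],.014)*1000,1),np.round(plane(S,b[0][0],.014)*1000,1))
E
python3 m.py
```

```text
a [494.2 168.1  35.3] gap 2.3 top@H [493.1 167.5  36. ] side@H [495. 169.  36.]
b [ 475.3 -162.5   46.1] gap 2.2 top@H [ 474.3 -163.    46. ] side@H [ 476.3 -162.2   46. ]
c [ 498.3 -285.5   56.5] gap 1.8 top@H [ 497.5 -286.1   56. ] side@H [ 499.3 -285.7   56. ]
d [467.6 282.6  65.9] gap 1.8 top@H [466.8 282.3  66. ] side@H [468.4 282.9  66. ]
[ 14 186 119] [ 14 186 115] [ 14 188 110] [ 18  59 143] [ 19 211 155] [ 19  70 156]
top [299.5 207.5] [30.8 31. ]
top [341.4 201.9] [30.5 31.2]
top [384.5 196. ] [30.7 31.3]
top [424.  190.5] [30.9 31.6]
side [271.9 166.7] [16.8 33.1]
side [287.7 240.5] [21.6 30.4]
side [302.8 214.9] [20.  28.9]
side [322.6 181.7] [25.1 47.1]
[627.1  93.1 191.7] gap 54.7 [632.2  94.4  14. ] [785.  -97.9  14. ]
[669.2  16.3 -76.3] gap 25.4 [641.   13.3  14. ] [632.9  97.6  14. ]
[680.2 -75.6 -77.5] gap 26.1 [650.4 -69.6  14. ] [642.3  16.3  14. ]
[ 674.2 -152.4  -30.3] gap 13.4 [ 659.  -145.5   14. ] [ 655.6 -101.4   14. ]
```

```bash
cat > m2.py <<'E'
from h import *
T=load("top");S=load("side")
ct=[(299.5,207.5),(341.4,201.9),(384.5,196.),(424.,190.5)]
hs=cv2.cvtColor(S["color"],cv2.COLOR_BGR2HSV)
m=((hs[...,0]<15)&(hs[...,1]>125)); m[:155]=0;m[258:]=0;m[:,:265]=0;m[:,350:]=0
m[:,:][np.fromfunction(lambda y,x:(x<285)&(y<225),m.shape)]=0
m=cv2.morphologyEx(m.astype(np.uint8),cv2.MORPH_OPEN,np.ones((3,3)))
m=cv2.morphologyEx(m,cv2.MORPH_CLOSE,np.ones((3,3)))
cs=sorted([e for e in blobs(m,100)],key=lambda e:e[0][0][0])
for e in cs: print("side",np.round(e[0][0],1),np.round(e[0][1],1))
for a,b in zip(ct,cs):
    P,g=tri(T,a,S,b[0][0]); print(np.round(P*1000,1),"gap",round(g*1000,1),np.round(plane(T,a,.014)*1000,1),np.round(plane(S,b[0][0],.014)*1000,1))
s=S["color"][130:280,240:370].copy(); 
cv2.imwrite("pics/s2.png",cv2.resize(np.hstack([s,cv2.cvtColor(m[130:280,240:370]*255,cv2.COLOR_GRAY2BGR)]),None,fx=3,fy=3))
print(plane(T,(463.5,184.5),.032),plane(T,(265,211),.028), "jar",plane(T,(387,272),.058),"dish",plane(T,(328,286),.0))
E
python3 m2.py
```

```text
side [287.7 240.5] [21.6 30.4]
side [302.9 214.9] [20.1 28.7]
side [317.1 190.9] [18.1 27.8]
side [329.1 170.9] [16.6 26.6]
[633.5  94.9  11.1] gap 1.9 [632.2  94.4  14. ] [632.9  97.6  14. ]
[642.4  13.7  11.6] gap 2.1 [641.   13.3  14. ] [642.2  16.2  14. ]
[651.8 -69.5  11.9] gap 2.2 [650.3 -69.6  14. ] [651.7 -67.   14. ]
[ 660.4 -145.6   11.9] gap 1.9 [ 659.  -145.5   14. ] [ 660.1 -142.9   14. ]
[ 0.66488648 -0.21575008  0.032     ] [0.62473938 0.1591809  0.028     ] jar [ 0.50367066 -0.06430238  0.058     ] dish [0.48021863 0.04281715 0.        ]
```

View pics/s2.png

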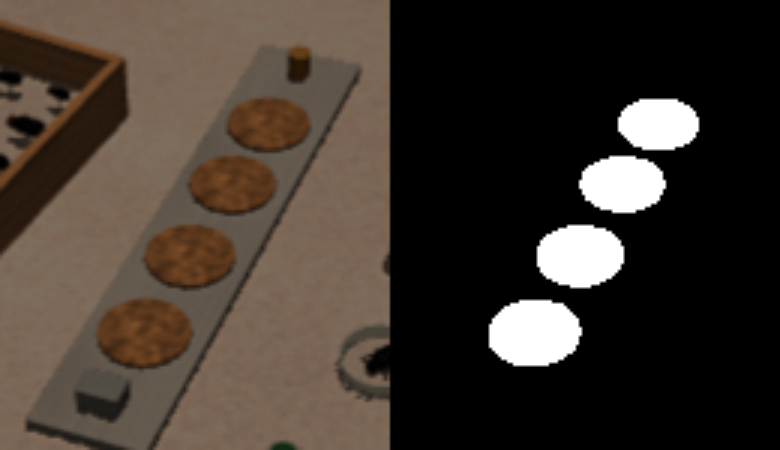

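The post end is at -y. Seat assignment, in m: A→(.6596,-.1445), B→(.651,-.0685), C→(.6417,.0145), D→(.6327,.0955). Triangulated lens tops are 35.3, 46.1, 56.5 and 65.9 mm, which matches the text. I'll keep the jaws across the row throughout (yaw 96.4°) and start with C.

```bash
cat > go.py <<'E'
import sys
from h import *
from cell import env
def go(x,y,z,yaw=96.4):
    s=env.read_state(); R=Ro.from_euler("xyz",s["tcp_rot"]).as_matrix()
    d=R.T@(np.array([x,y,z])-s["eef_pos"])/.025
    r=np.degrees(s["tcp_rot"][2])-yaw
    print("d",np.round(d,2),"roll",round((r+180)%360-180,1),"dist",round(np.linalg.norm(d)*25,1),"t",round(s["clock"],2),"F",np.round(s["contact_force"],1))
go(*map(float,sys.argv[1:]))
E
python3 go.py .4985 -.2857 .12
```

```text
d [13.73 -3.56  3.93] roll -72.9 dist 368.1 t 0.1 F [-0.  -0.6 -0.4]
```

{"method": "arm_command", "body": {"deltas": [{"dx": 1, "dy": -0.25, "dz": 0, "roll": -8}, {"dx": 3, "dy": -0.75, "dz": 0.5, "roll": -18}, {"dx": 5, "dy": -1.3, "dz": 1, "roll": -28}, {"dx": 7, "dy": -1.8, "dz": 1.5, "roll": -38}, {"dx": 9, "dy": -2.3, "dz": 2, "roll": -48}, {"dx": 11, "dy": -2.85, "dz": 2.5, "roll": -57}, {"dx": 12.5, "dy": -3.25, "dz": 3, "roll": -66}, {"dx": 13.4, "dy": -3.5, "dz": 3.5, "roll": -72.9}, {"dx": 13.73, "dy": -3.56, "dz": 3.93, "roll": -72.9}, {"dx": 13.73, "dy": -3.56, "dz": 3.93, "roll": -72.9}], "hand": 0, "squeeze": 20}}

```text
clock: 1.35
eef_pos: [0.4979, -0.2856, 0.1192]
tcp_rot: [-3.14, -0.002, 1.68]
contact_force: [-0.2, -0.1, 0.5]
finger_gap: 0.0931
```

```bash
python3 go.py .4985 -.2857 .010
```

```text
d [-0.02  0.03  4.37] roll -0.2 dist 109.2 t 1.35 F [-0.2 -0.1  0.5]
```

{"method": "arm_command", "body": {"deltas": [{"dx": 0, "dy": 0.03, "dz": 1}, {"dx": 0, "dy": 0.03, "dz": 2}, {"dx": 0, "dy": 0.03, "dz": 3}, {"dx": 0, "dy": 0.03, "dz": 3.7}, {"dx": 0, "dy": 0.03, "dz": 4.2}, {"dx": 0, "dy": 0.03, "dz": 4.37}, {"dx": 0, "dy": 0.03, "dz": 4.37}]}}

```text
schema error: expected keys dx, dy, dz, roll
```

{"method": "arm_command", "body": {"deltas": [{"dz": 0}, {"dz": 0}, {"dz": 0}, {"dz": 0}, {"dz": 0}, {"dz": 0}, {"dz": 0}, {"dz": 0}], "hand": 255}}

```text
schema error: expected keys dx, dy, dz, roll
```

```bash
python3 go.py .6417 .0145 .12
```

```text
d [11.31  7.02 -0.02] roll -0.2 dist 332.8 t 1.35 F [-0.2 -0.1  0.5]
```

All four keys are required in every row.

{"method": "arm_command", "body": {"deltas": [{"dx": 0, "dy": 0.03, "dz": 1, "roll": 0}, {"dx": 0, "dy": 0.03, "dz": 2, "roll": 0}, {"dx": 0, "dy": 0.03, "dz": 3, "roll": 0}, {"dx": 0, "dy": 0.03, "dz": 3.7, "roll": 0}, {"dx": 0, "dy": 0.03, "dz": 4.2, "roll": 0}, {"dx": 0, "dy": 0.03, "dz": 4.37, "roll": 0}, {"dx": 0, "dy": 0.03, "dz": 4.37, "roll": 0}]}}

```text
clock: 2.22
eef_pos: [0.4986, -0.2854, 0.0102]
tcp_rot: [-3.14, -0.002, 1.68]
contact_force: [0.7, 0.8, -0.8]
finger_gap: 0.0929
```

{"method": "arm_command", "body": {"deltas": [{"dx": 0, "dy": 0, "dz": 0, "roll": 0}, {"dx": 0, "dy": 0, "dz": 0, "roll": 0}, {"dx": 0, "dy": 0, "dz": 0, "roll": 0}, {"dx": 0, "dy": 0, "dz": 0, "roll": 0}, {"dx": 0, "dy": 0, "dz": 0, "roll": 0}, {"dx": 0, "dy": 0, "dz": 0, "roll": 0}, {"dx": 0, "dy": 0, "dz": 0, "roll": 0}, {"dx": 0, "dy": 0, "dz": 0, "roll": 0}], "hand": 255}}

```text
clock: 3.22
eef_pos: [0.4984, -0.2854, 0.0102]
tcp_rot: [-3.14, -0.002, 1.68]
contact_force: [-2.6, 0.3, 2.0]
finger_gap: 0.0455
```

```bash
python3 go.py .6417 .0145 .12; python3 go.py .4985 -.2857 .12
```

```text
d [11.31  6.99 -4.38] roll -0.2 dist 350.1 t 3.23 F [-2.6  0.3  2. ]
d [-0.   -0.   -4.39] roll -0.2 dist 109.8 t 3.23 F [-2.6  0.3  2. ]
```

{"method": "arm_command", "body": {"deltas": [{"dx": 0, "dy": 0, "dz": -0.4, "roll": 0}, {"dx": 0, "dy": 0, "dz": -1.4, "roll": 0}, {"dx": 0, "dy": 0, "dz": -2.6, "roll": 0}, {"dx": 0.5, "dy": 0.3, "dz": -3.6, "roll": 0}, {"dx": 2, "dy": 1.2, "dz": -4.2, "roll": 0}, {"dx": 4, "dy": 2.4, "dz": -4.38, "roll": 0}, {"dx": 6, "dy": 3.7, "dz": -4.38, "roll": 0}, {"dx": 8, "dy": 4.9, "dz": -4.38, "roll": 0}, {"dx": 9.6, "dy": 5.9, "dz": -4.38, "roll": 0}, {"dx": 10.6, "dy": 6.5, "dz": -4.38, "roll": 0}]}}

```text
clock: 4.47
eef_pos: [0.632, -0.0021, 0.1203]
tcp_rot: [-3.14, -0.002, 1.681]
contact_force: [-0.2, -0.4, -2.4]
finger_gap: 0.0457
```

```bash
python3 go.py .6417 .0145 .035; cat > snap.py <<'E'
import sys
from h import *
from cell import env
i=sys.argv[1]
for n in("side","top"):
    f=env.grab_frame(n); np.savez(f"{n}{i}.npz",**f); cv2.imwrite(f"pics/{n}{i}.png",f["color"])
E
```

```text
d [0.61 0.46 3.41] roll -0.1 dist 87.5 t 4.47 F [-0.2 -0.4 -2.4]
```

{"method": "arm_command", "body": {"deltas": [{"dx": 0.4, "dy": 0.3, "dz": 0.3, "roll": 0}, {"dx": 0.61, "dy": 0.46, "dz": 1, "roll": 0}, {"dx": 0.61, "dy": 0.46, "dz": 2, "roll": 0}, {"dx": 0.61, "dy": 0.46, "dz": 2.8, "roll": 0}, {"dx": 0.61, "dy": 0.46, "dz": 3.2, "roll": 0}, {"dx": 0.61, "dy": 0.46, "dz": 3.41, "roll": 0}, {"dx": 0.61, "dy": 0.46, "dz": 3.41, "roll": 0}]}}

```text
clock: 5.35
eef_pos: [0.6418, 0.0143, 0.0352]
tcp_rot: [-3.141, -0.002, 1.681]
contact_force: [-0.0, -0.4, -2.4]
finger_gap: 0.0461
```

```bash
python3 go.py .6417 .0145 .0245;
```

```text
d [ 0.01 -0.    0.43] roll -0.1 dist 10.7 t 5.35 F [-0.  -0.4 -2.4]
```

{"method": "arm_command", "body": {"deltas": [{"dx": 0.01, "dy": 0, "dz": 0.1, "roll": 0}, {"dx": 0.01, "dy": 0, "dz": 0.2, "roll": 0}, {"dx": 0.01, "dy": 0, "dz": 0.28, "roll": 0}, {"dx": 0.01, "dy": 0, "dz": 0.34, "roll": 0}, {"dx": 0.01, "dy": 0, "dz": 0.38, "roll": 0}, {"dx": 0.01, "dy": 0, "dz": 0.41, "roll": 0}, {"dx": 0.01, "dy": 0, "dz": 0.41, "roll": 0}]}}

```text
clock: 6.22
eef_pos: [0.6417, 0.0146, 0.0249]
tcp_rot: [-3.141, -0.002, 1.681]
contact_force: [-0.4, 0.1, -2.1]
finger_gap: 0.0455
```

{"method": "arm_command", "body": {"deltas": [{"dx": 0, "dy": 0, "dz": 0.02, "roll": 0}, {"dx": 0, "dy": 0, "dz": 0.03, "roll": 0}, {"dx": 0, "dy": 0, "dz": 0.03, "roll": 0}]}}

```text
clock: 6.6
eef_pos: [0.6418, 0.0146, 0.0243]
tcp_rot: [-3.141, -0.002, 1.681]
contact_force: [0.5, -0.8, -2.1]
finger_gap: 0.0458
```

{"method": "arm_command", "body": {"deltas": [{"dx": 0, "dy": 0, "dz": 0.02, "roll": 0}, {"dx": 0, "dy": 0, "dz": 0.03, "roll": 0}, {"dx": 0, "dy": 0, "dz": 0.03, "roll": 0}]}}

```text
clock: 6.98
eef_pos: [0.6418, 0.0146, 0.0242]
tcp_rot: [-3.141, -0.002, 1.681]
contact_force: [-3.0, 0.0, 6.3]
finger_gap: 0.046
```

Contact is felt (+6 N). I'll open and retreat.

{"method": "arm_command", "body": {"deltas": [{"dx": 0, "dy": 0, "dz": 0, "roll": 0}, {"dx": 0, "dy": 0, "dz": 0, "roll": 0}, {"dx": 0, "dy": 0, "dz": 0, "roll": 0}, {"dx": 0, "dy": 0, "dz": 0, "roll": 0}], "hand": 40}}

```text
clock: 7.48
eef_pos: [0.6418, 0.0145, 0.0241]
tcp_rot: [-3.141, -0.002, 1.681]
contact_force: [0.6, 0.7, 0.8]
finger_gap: 0.0771
```

{"method": "arm_command", "body": {"deltas": [{"dx": 0, "dy": 0, "dz": -0.4, "roll": 0}, {"dx": 0, "dy": 0, "dz": -1.5, "roll": 0}, {"dx": 0, "dy": 0, "dz": -3, "roll": 0}, {"dx": 0, "dy": 0, "dz": -3.9, "roll": 0}]}}

```text
clock: 7.98
eef_pos: [0.6426, 0.0144, 0.1243]
tcp_rot: [3.14, -0.002, 1.681]
contact_force: [-0.2, 0.1, -0.3]
finger_gap: 0.0782
```

```bash
python3 go.py .4755 -.1627 .12; 
```

```text
d [-6.3  -7.42  0.15] roll -0.1 dist 243.5 t 7.97 F [-0.2  0.1 -0.3]
```

{"method": "arm_command", "body": {"deltas": [{"dx": -0.7, "dy": -0.8, "dz": 0, "roll": 0}, {"dx": -2, "dy": -2.4, "dz": 0, "roll": 0}, {"dx": -3.4, "dy": -4, "dz": 0, "roll": 0}, {"dx": -4.8, "dy": -5.6, "dz": 0, "roll": 0}, {"dx": -5.8, "dy": -6.8, "dz": 0, "roll": 0}, {"dx": -6.3, "dy": -7.42, "dz": 0.15, "roll": 0}, {"dx": -6.3, "dy": -7.42, "dz": 0.15, "roll": 0}, {"dx": -6.3, "dy": -7.42, "dz": 0.15, "roll": 0}], "hand": 20}}

```text
clock: 8.98
eef_pos: [0.4764, -0.1621, 0.1201]
tcp_rot: [3.14, -0.002, 1.682]
contact_force: [0.3, 0.1, -0.2]
finger_gap: 0.0859
```

```bash
python3 go.py .4755 -.1627 .007; python3 snap.py 1; python3 - <<'E'
from h import *
t=load("top",1)["color"];s=load("side",1)["color"]
z=lambda i,x,y,w,h,k: cv2.resize(i[y:y+h,x:x+w],None,fx=k,fy=k,interpolation=cv2.INTER_CUBIC)
cv2.imwrite("pics/c1.png",np.hstack([z(t,240,140,160,110,2.5),z(s,240,120,160,110,2.5)]))
E
```

```text
d [-0.03 -0.05  4.52] roll -0.0 dist 113.1 t 8.97 F [ 0.3  0.1 -0.2]
```

View pics/c1.png

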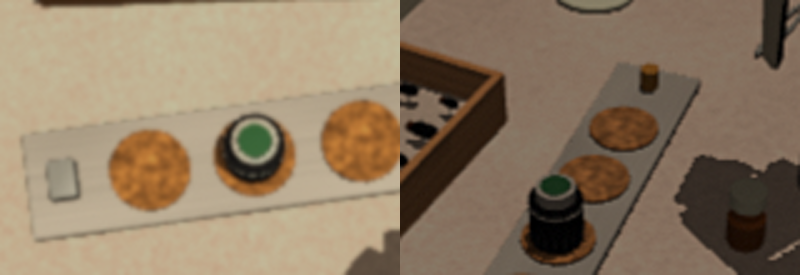

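C stands upright on the seat second from the block, with its glass at about (254,140) in the enlarged top crop. I'll check its centre numerically.

```bash
cat > chk.py <<'E'
import sys
from h import *
i=sys.argv[1]; T=load("top",i);S=load("side",i)
seats=dict(a=(659.6,-144.2),b=(651,-68.3),c=(641.6,14.7),d=(632.6,96)); H=dict(a=50,b=60,c=70,d=80)
st=dict(a=(424,190.5),b=(384.5,196),c=(341.4,201.9),d=(299.5,207.5))
for k in sys.argv[2]:
    p=[]
    for f in(T,S):
        q=proj(f,np.array([*seats[k],H[k]])/1000)
        c=f["color"].astype(int); m=(c[...,1]>c[...,2]+8)&(c[...,1]>=c[...,0])
        bb=[e[0] for e in blobs(m,12)]
        p.append(min(bb,key=lambda e:np.hypot(e[0][0]-q[0],e[0][1]-q[1]))[0])
    P,g=tri(T,p[0],S,p[1])
    a=plane(T,p[0],H[k]/1000)*1000; b=plane(S,p[1],H[k]/1000)*1000
    print(k,"tri",np.round(P*1000,1),"top",np.round(a[:2],1),"side",np.round(b[:2],1),"top-seattop",np.round(a[:2]-plane(T,st[k],.014)[:2]*1000,1))
E
python3 chk.py 1 c
```

```text
c tri [643.2  14.5  70.1] top [642.1  14. ] side [644.4  14.6] top-seattop [1.1 0.7]
```

{"method": "arm_command", "body": {"deltas": [{"dx": -0.03, "dy": -0.05, "dz": 1, "roll": 0}, {"dx": -0.03, "dy": -0.05, "dz": 2, "roll": 0}, {"dx": -0.03, "dy": -0.05, "dz": 3, "roll": 0}, {"dx": -0.03, "dy": -0.05, "dz": 3.8, "roll": 0}, {"dx": -0.03, "dy": -0.05, "dz": 4.3, "roll": 0}, {"dx": -0.03, "dy": -0.05, "dz": 4.52, "roll": 0}, {"dx": -0.03, "dy": -0.05, "dz": 4.52, "roll": 0}]}}

```text
clock: 9.95
eef_pos: [0.4755, -0.1625, 0.0071]
tcp_rot: [3.14, -0.002, 1.683]
contact_force: [0.1, 0.2, 0.2]
finger_gap: 0.086
```

{"method": "arm_command", "body": {"deltas": [{"dx": 0, "dy": 0, "dz": 0, "roll": 0}, {"dx": 0, "dy": 0, "dz": 0, "roll": 0}, {"dx": 0, "dy": 0, "dz": 0, "roll": 0}, {"dx": 0, "dy": 0, "dz": 0, "roll": 0}, {"dx": 0, "dy": 0, "dz": 0, "roll": 0}, {"dx": 0, "dy": 0, "dz": 0, "roll": 0}, {"dx": 0, "dy": 0, "dz": 0, "roll": 0}, {"dx": 0, "dy": 0, "dz": 0, "roll": 0}], "hand": 255}}

```text
clock: 10.95
eef_pos: [0.4754, -0.1625, 0.0071]
tcp_rot: [3.14, -0.002, 1.683]
contact_force: [-1.4, 0.5, 3.4]
finger_gap: 0.0377
```

```bash
python3 go.py .651 -.0685 .12
```

```text
d [ 2.96  7.41 -4.5 ] roll 0.0 dist 229.0 t 10.95 F [-1.4  0.5  3.4]
```

{"method": "arm_command", "body": {"deltas": [{"dx": 0, "dy": 0, "dz": -0.4, "roll": 0}, {"dx": 0, "dy": 0, "dz": -1.4, "roll": 0}, {"dx": 0, "dy": 0, "dz": -2.6, "roll": 0}, {"dx": 0.1, "dy": 0.3, "dz": -3.6, "roll": 0}, {"dx": 0.6, "dy": 1.5, "dz": -4.3, "roll": 0}, {"dx": 1.3, "dy": 3.3, "dz": -4.5, "roll": 0}, {"dx": 2, "dy": 5, "dz": -4.5, "roll": 0}, {"dx": 2.6, "dy": 6.5, "dz": -4.5, "roll": 0}, {"dx": 2.9, "dy": 7.2, "dz": -4.5, "roll": 0}, {"dx": 2.96, "dy": 7.41, "dz": -4.5, "roll": 0}]}}

```text
clock: 12.2
eef_pos: [0.6515, -0.0678, 0.1201]
tcp_rot: [3.14, -0.002, 1.684]
contact_force: [0.5, 0.3, -1.9]
finger_gap: 0.0375
```

```bash
python3 go.py .651 -.0685 .0218
```

```text
d [-0.03 -0.03  3.93] roll 0.1 dist 98.3 t 12.2 F [ 0.5  0.3 -1.9]
```

{"method": "arm_command", "body": {"deltas": [{"dx": -0.03, "dy": -0.03, "dz": 0.8, "roll": 0}, {"dx": -0.03, "dy": -0.03, "dz": 1.8, "roll": 0}, {"dx": -0.03, "dy": -0.03, "dz": 2.7, "roll": 0}, {"dx": -0.03, "dy": -0.03, "dz": 3.3, "roll": 0}, {"dx": -0.03, "dy": -0.03, "dz": 3.55, "roll": 0}, {"dx": -0.03, "dy": -0.03, "dz": 3.7, "roll": 0}, {"dx": -0.03, "dy": -0.03, "dz": 3.8, "roll": 0}, {"dx": -0.03, "dy": -0.03, "dz": 3.88, "roll": 0}, {"dx": -0.03, "dy": -0.03, "dz": 3.92, "roll": 0}, {"dx": -0.03, "dy": -0.03, "dz": 3.92, "roll": 0}]}}

```text
clock: 13.45
eef_pos: [0.6511, -0.0684, 0.0222]
tcp_rot: [3.14, -0.002, 1.684]
contact_force: [-0.6, -0.8, -2.0]
finger_gap: 0.0376
```

{"method": "arm_command", "body": {"deltas": [{"dx": 0, "dy": 0, "dz": 0.01, "roll": 0}, {"dx": 0, "dy": 0, "dz": 0.02, "roll": 0}, {"dx": 0, "dy": 0, "dz": 0.03, "roll": 0}, {"dx": 0, "dy": 0, "dz": 0.03, "roll": 0}]}}

```text
clock: 13.95
eef_pos: [0.6511, -0.0684, 0.0214]
tcp_rot: [3.14, -0.002, 1.684]
contact_force: [-0.3, -0.0, -2.2]
finger_gap: 0.0374
```

{"method": "arm_command", "body": {"deltas": [{"dx": 0, "dy": 0, "dz": 0.01, "roll": 0}, {"dx": 0, "dy": 0, "dz": 0.02, "roll": 0}, {"dx": 0, "dy": 0, "dz": 0.03, "roll": 0}, {"dx": 0, "dy": 0, "dz": 0.03, "roll": 0}]}}

```text
clock: 14.45
eef_pos: [0.6511, -0.0684, 0.0211]
tcp_rot: [3.14, -0.002, 1.684]
contact_force: [-2.9, -0.2, 5.5]
finger_gap: 0.0376
```

{"method": "arm_command", "body": {"deltas": [{"dx": 0, "dy": 0, "dz": 0, "roll": 0}, {"dx": 0, "dy": 0, "dz": 0, "roll": 0}, {"dx": 0, "dy": 0, "dz": 0, "roll": 0}, {"dx": 0, "dy": 0, "dz": 0, "roll": 0}], "hand": 60}}

```text
clock: 14.95
eef_pos: [0.6511, -0.0684, 0.021]
tcp_rot: [3.14, -0.002, 1.684]
contact_force: [-0.1, 0.1, -0.4]
finger_gap: 0.07
```

{"method": "arm_command", "body": {"deltas": [{"dx": 0, "dy": 0, "dz": -0.4, "roll": 0}, {"dx": 0, "dy": 0, "dz": -1.5, "roll": 0}, {"dx": 0, "dy": 0, "dz": -3, "roll": 0}, {"dx": 0, "dy": 0, "dz": -4.5, "roll": 0}]}}

```text
clock: 15.45
eef_pos: [0.6509, -0.0687, 0.1354]
tcp_rot: [3.139, -0.002, 1.684]
contact_force: [0.4, -0.4, -0.2]
finger_gap: 0.0708
```

```bash
python3 go.py .494 .1682 .12; 
```

```text
d [10.12 -5.17  0.62] roll 0.1 dist 284.5 t 15.45 F [ 0.4 -0.4 -0.2]
```

{"method": "arm_command", "body": {"deltas": [{"dx": 1, "dy": -0.5, "dz": 0, "roll": 0}, {"dx": 3, "dy": -1.5, "dz": 0, "roll": 0}, {"dx": 5, "dy": -2.6, "dz": 0, "roll": 0}, {"dx": 7, "dy": -3.6, "dz": 0, "roll": 0}, {"dx": 8.8, "dy": -4.5, "dz": 0.3, "roll": 0}, {"dx": 9.8, "dy": -5, "dz": 0.6, "roll": 0}, {"dx": 10.12, "dy": -5.17, "dz": 0.62, "roll": 0}, {"dx": 10.12, "dy": -5.17, "dz": 0.62, "roll": 0}], "hand": 40}}

```text
clock: 16.45
eef_pos: [0.4945, 0.1681, 0.1206]
tcp_rot: [3.138, -0.002, 1.684]
contact_force: [0.8, -0.8, -0.3]
finger_gap: 0.0784
```

```bash
python3 go.py .494 .1682 .003;python3 snap.py 2; python3 chk.py 2 bc
```

```text
d [-0.   -0.03  4.7 ] roll 0.1 dist 117.6 t 16.45 F [ 0.8 -0.8 -0.3]
b tri [ 688.1 -130.6 -345.9] top [651.3 -68.9] side [486. 188.] top-seattop [0.9 0.7]
c tri [ 637.    -4.1 -186.5] top [642.2  14. ] side [482.2 196. ] top-seattop [1.2 0.7]
```

The top view puts B within about 1 mm of its seat centre. The side view's matches are a wrong blob, since the arm blocks that view, so I discard them. Next is A.

{"method": "arm_command", "body": {"deltas": [{"dx": 0, "dy": -0.03, "dz": 1, "roll": 0}, {"dx": 0, "dy": -0.03, "dz": 2, "roll": 0}, {"dx": 0, "dy": -0.03, "dz": 3, "roll": 0}, {"dx": 0, "dy": -0.03, "dz": 3.9, "roll": 0}, {"dx": 0, "dy": -0.03, "dz": 4.4, "roll": 0}, {"dx": 0, "dy": -0.03, "dz": 4.65, "roll": 0}, {"dx": 0, "dy": -0.03, "dz": 4.68, "roll": 0}, {"dx": 0, "dy": -0.03, "dz": 4.68, "roll": 0}]}}

```text
clock: 17.55
eef_pos: [0.4949, 0.1677, 0.004]
tcp_rot: [3.137, -0.002, 1.683]
contact_force: [0.7, 0.7, 0.4]
finger_gap: 0.0783
```

{"method": "arm_command", "body": {"deltas": [{"dx": 0, "dy": 0, "dz": 0, "roll": 0}, {"dx": 0, "dy": 0, "dz": 0, "roll": 0}, {"dx": 0, "dy": 0, "dz": 0, "roll": 0}, {"dx": 0, "dy": 0, "dz": 0, "roll": 0}, {"dx": 0, "dy": 0, "dz": 0, "roll": 0}, {"dx": 0, "dy": 0, "dz": 0, "roll": 0}, {"dx": 0, "dy": 0, "dz": 0, "roll": 0}, {"dx": 0, "dy": 0, "dz": 0, "roll": 0}], "hand": 255}}

```text
clock: 18.55
eef_pos: [0.4948, 0.1677, 0.004]
tcp_rot: [3.138, -0.002, 1.683]
contact_force: [-1.0, -0.5, 1.4]
finger_gap: 0.0297
```

```bash
python3 go.py .6593 -.1445 .13
```

```text
d [-13.14   5.16  -5.04] roll 0.0 dist 374.7 t 18.55 F [-1.  -0.5  1.4]
```

{"method": "arm_command", "body": {"deltas": [{"dx": 0, "dy": 0, "dz": -0.4, "roll": 0}, {"dx": 0, "dy": 0, "dz": -1.6, "roll": 0}, {"dx": 0, "dy": 0, "dz": -3.2, "roll": 0}, {"dx": -0.4, "dy": 0.2, "dz": -4.5, "roll": 0}, {"dx": -1.8, "dy": 0.7, "dz": -5, "roll": 0}, {"dx": -3.8, "dy": 1.5, "dz": -5.04, "roll": 0}, {"dx": -5.8, "dy": 2.3, "dz": -5.04, "roll": 0}, {"dx": -7.8, "dy": 3.1, "dz": -5.04, "roll": 0}, {"dx": -9.8, "dy": 3.9, "dz": -5.04, "roll": 0}, {"dx": -11.5, "dy": 4.6, "dz": -5.04, "roll": 0}]}}

```text
clock: 19.8
eef_pos: [0.6414, -0.1074, 0.1307]
tcp_rot: [3.137, -0.001, 1.682]
contact_force: [0.5, 0.6, -0.9]
finger_gap: 0.0299
```

```bash
python3 go.py .6593 -.1445 .09
```

```text
d [-1.56  0.54  1.63] roll -0.0 dist 57.9 t 19.8 F [ 0.5  0.6 -0.9]
```

{"method": "arm_command", "body": {"deltas": [{"dx": -1.1, "dy": 0.4, "dz": 0, "roll": 0}, {"dx": -1.5, "dy": 0.52, "dz": 0.4, "roll": 0}, {"dx": -1.56, "dy": 0.54, "dz": 1, "roll": 0}, {"dx": -1.56, "dy": 0.54, "dz": 1.63, "roll": 0}, {"dx": -1.56, "dy": 0.54, "dz": 1.63, "roll": 0}]}}

```text
clock: 20.42
eef_pos: [0.6582, -0.1433, 0.088]
tcp_rot: [3.14, -0.003, 1.683]
contact_force: [0.3, 0.2, -1.0]
finger_gap: 0.0296
```

```bash
python3 go.py .6593 -.1445 .0188
```

```text
d [-0.06  0.03  2.77] roll 0.0 dist 69.2 t 20.43 F [ 0.3  0.2 -1. ]
```

{"method": "arm_command", "body": {"deltas": [{"dx": -0.06, "dy": 0.03, "dz": 0.6, "roll": 0}, {"dx": -0.06, "dy": 0.03, "dz": 1.4, "roll": 0}, {"dx": -0.06, "dy": 0.03, "dz": 2, "roll": 0}, {"dx": -0.06, "dy": 0.03, "dz": 2.35, "roll": 0}, {"dx": -0.06, "dy": 0.03, "dz": 2.55, "roll": 0}, {"dx": -0.06, "dy": 0.03, "dz": 2.66, "roll": 0}, {"dx": -0.06, "dy": 0.03, "dz": 2.73, "roll": 0}, {"dx": -0.06, "dy": 0.03, "dz": 2.75, "roll": 0}, {"dx": -0.06, "dy": 0.03, "dz": 2.75, "roll": 0}]}}

```text
clock: 21.55
eef_pos: [0.6593, -0.1445, 0.0195]
tcp_rot: [3.14, -0.003, 1.683]
contact_force: [0.4, -0.3, -0.5]
finger_gap: 0.0297
```

```bash
python3 go.py .6593 -.1445 .018
```

```text
d [ 0.   -0.    0.06] roll 0.0 dist 1.5 t 21.55 F [ 0.4 -0.3 -0.5]
```

{"method": "arm_command", "body": {"deltas": [{"dx": 0, "dy": 0, "dz": 0.01, "roll": 0}, {"dx": 0, "dy": 0, "dz": 0.02, "roll": 0}, {"dx": 0, "dy": 0, "dz": 0.03, "roll": 0}, {"dx": 0, "dy": 0, "dz": 0.04, "roll": 0}, {"dx": 0, "dy": 0, "dz": 0.04, "roll": 0}]}}

```text
clock: 22.18
eef_pos: [0.6593, -0.1445, 0.0184]
tcp_rot: [3.14, -0.003, 1.683]
contact_force: [0.6, -0.6, -0.8]
finger_gap: 0.0294
```

{"method": "arm_command", "body": {"deltas": [{"dx": 0, "dy": 0, "dz": 0.01, "roll": 0}, {"dx": 0, "dy": 0, "dz": 0.02, "roll": 0}, {"dx": 0, "dy": 0, "dz": 0.025, "roll": 0}, {"dx": 0, "dy": 0, "dz": 0.025, "roll": 0}]}}

```text
clock: 22.68
eef_pos: [0.6593, -0.1445, 0.018]
tcp_rot: [3.14, -0.003, 1.683]
contact_force: [-1.7, -0.3, 3.3]
finger_gap: 0.0294
```

Contact. I'll release.

{"method": "arm_command", "body": {"deltas": [{"dx": 0, "dy": 0, "dz": 0, "roll": 0}, {"dx": 0, "dy": 0, "dz": 0, "roll": 0}, {"dx": 0, "dy": 0, "dz": 0, "roll": 0}, {"dx": 0, "dy": 0, "dz": 0, "roll": 0}], "hand": 80}}

```text
clock: 23.18
eef_pos: [0.6593, -0.1445, 0.0179]
tcp_rot: [3.14, -0.003, 1.683]
contact_force: [-0.2, -0.1, 0.1]
finger_gap: 0.0624
```

{"method": "arm_command", "body": {"deltas": [{"dx": 0, "dy": 0, "dz": -0.4, "roll": 0}, {"dx": 0, "dy": 0, "dz": -1.5, "roll": 0}, {"dx": 0, "dy": 0, "dz": -3, "roll": 0}, {"dx": 0, "dy": 0, "dz": -4.7, "roll": 0}, {"dx": 0, "dy": 0, "dz": -4.7, "roll": 0}]}}

```text
clock: 23.8
eef_pos: [0.6609, -0.1454, 0.1399]
tcp_rot: [3.134, -0.0, 1.683]
contact_force: [-1.0, 0.4, -0.6]
finger_gap: 0.0639
```

```bash
python3 go.py .4678 .2826 .135; 
```

```text
d [17.88 -5.76  0.15] roll 0.0 dist 469.6 t 23.8 F [-1.   0.4 -0.6]
```

{"method": "arm_command", "body": {"deltas": [{"dx": 1, "dy": -0.3, "dz": 0, "roll": 0}, {"dx": 3, "dy": -1, "dz": 0, "roll": 0}, {"dx": 5.2, "dy": -1.7, "dz": 0, "roll": 0}, {"dx": 7.4, "dy": -2.4, "dz": 0, "roll": 0}, {"dx": 9.6, "dy": -3.1, "dz": 0, "roll": 0}, {"dx": 11.8, "dy": -3.8, "dz": 0, "roll": 0}, {"dx": 14, "dy": -4.5, "dz": 0, "roll": 0}, {"dx": 16, "dy": -5.2, "dz": 0, "roll": 0}, {"dx": 17.3, "dy": -5.6, "dz": 0.1, "roll": 0}, {"dx": 17.88, "dy": -5.76, "dz": 0.15, "roll": 0}], "hand": 0}}

```text
clock: 25.05
eef_pos: [0.4668, 0.2838, 0.1347]
tcp_rot: [3.134, 0.0, 1.685]
contact_force: [-0.4, -0.1, 0.7]
finger_gap: 0.0928
```

{"method": "arm_command", "body": {"deltas": [{"dx": 0, "dy": 0, "dz": 0, "roll": 0}]}}

```text
clock: 25.18
eef_pos: [0.4666, 0.2838, 0.1344]
tcp_rot: [3.135, 0.0, 1.686]
contact_force: [0.6, 0.6, -0.4]
finger_gap: 0.093
```

```bash
python3 go.py .4678 .2826 .0145;python3 snap.py 3; python3 chk.py 3 abc
```

```text
d [-0.05  0.01  4.8 ] roll 0.2 dist 119.9 t 25.18 F [ 0.6  0.6 -0.4]
a tri [ 832.3 -351.2 -875.8] top [ 659.7 -144.1] side [474.  272.1] top-seattop [0.7 1.3]
b tri [ 746.9 -161.  -597.2] top [651.3 -68.9] side [470.4 278.9] top-seattop [0.9 0.7]
c tri [ 677.7   -7.6 -370.9] top [642.1  14.1] side [466.8 285.7] top-seattop [1.1 0.7]
```

{"method": "arm_command", "body": {"deltas": [{"dx": -0.05, "dy": 0.01, "dz": 0.8, "roll": 0}, {"dx": -0.05, "dy": 0.01, "dz": 1.8, "roll": 0}, {"dx": -0.05, "dy": 0.01, "dz": 2.8, "roll": 0}, {"dx": -0.05, "dy": 0.01, "dz": 3.8, "roll": 0}, {"dx": -0.05, "dy": 0.01, "dz": 4.5, "roll": 0}, {"dx": -0.05, "dy": 0.01, "dz": 4.8, "roll": 0}, {"dx": -0.05, "dy": 0.01, "dz": 4.8, "roll": 0}, {"dx": -0.05, "dy": 0.01, "dz": 4.8, "roll": 0}]}}

```text
clock: 26.28
eef_pos: [0.4688, 0.282, 0.0152]
tcp_rot: [3.133, 0.0, 1.684]
contact_force: [-0.0, 0.2, 0.2]
finger_gap: 0.093
```

{"method": "arm_command", "body": {"deltas": [{"dx": 0, "dy": 0, "dz": 0, "roll": 0}, {"dx": 0, "dy": 0, "dz": 0, "roll": 0}, {"dx": 0, "dy": 0, "dz": 0, "roll": 0}, {"dx": 0, "dy": 0, "dz": 0, "roll": 0}, {"dx": 0, "dy": 0, "dz": 0, "roll": 0}, {"dx": 0, "dy": 0, "dz": 0, "roll": 0}, {"dx": 0, "dy": 0, "dz": 0, "roll": 0}, {"dx": 0, "dy": 0, "dz": 0, "roll": 0}], "hand": 255, "squeeze": 25}}

```text
clock: 27.28
eef_pos: [0.4682, 0.2818, 0.0152]
tcp_rot: [3.135, 0.0, 1.684]
contact_force: [-5.2, -1.9, 5.9]
finger_gap: 0.0537
```

```bash
python3 go.py .632 .0955 .12
```

```text
d [-8.15  5.69 -4.15] roll 0.1 dist 269.3 t 27.27 F [-5.2 -1.9  5.9]
```

{"method": "arm_command", "body": {"deltas": [{"dx": 0, "dy": 0, "dz": -0.4, "roll": 0}, {"dx": 0, "dy": 0, "dz": -1.5, "roll": 0}, {"dx": 0, "dy": 0, "dz": -3, "roll": 0}, {"dx": -0.4, "dy": 0.3, "dz": -4, "roll": 0}, {"dx": -1.6, "dy": 1.1, "dz": -4.15, "roll": 0}, {"dx": -3.2, "dy": 2.2, "dz": -4.15, "roll": 0}, {"dx": -4.9, "dy": 3.4, "dz": -4.15, "roll": 0}, {"dx": -6.5, "dy": 4.5, "dz": -4.15, "roll": 0}, {"dx": -7.6, "dy": 5.3, "dz": -4.15, "roll": 0}, {"dx": -8.15, "dy": 5.69, "dz": -4.15, "roll": 0}]}}

```text
clock: 28.52
eef_pos: [0.6329, 0.094, 0.12]
tcp_rot: [3.134, 0.001, 1.683]
contact_force: [-0.2, -0.2, -4.1]
finger_gap: 0.0532
```

{"method": "arm_command", "body": {"deltas": [{"dx": 0, "dy": 0, "dz": 0, "roll": 0}]}}

```text
clock: 28.65
eef_pos: [0.6329, 0.0938, 0.1199]
tcp_rot: [3.134, 0.001, 1.682]
contact_force: [-1.3, 0.0, -3.7]
finger_gap: 0.0536
```

```bash
python3 go.py .632 .095 .0300
```

```text
d [ 0.05 -0.06  3.6 ] roll -0.0 dist 89.9 t 28.65 F [-1.3  0.  -3.7]
```

{"method": "arm_command", "body": {"deltas": [{"dx": 0.05, "dy": -0.06, "dz": 0.7, "roll": 0}, {"dx": 0.05, "dy": -0.06, "dz": 1.6, "roll": 0}, {"dx": 0.05, "dy": -0.06, "dz": 2.4, "roll": 0}, {"dx": 0.05, "dy": -0.06, "dz": 3, "roll": 0}, {"dx": 0.05, "dy": -0.06, "dz": 3.3, "roll": 0}, {"dx": 0.05, "dy": -0.06, "dz": 3.45, "roll": 0}, {"dx": 0.05, "dy": -0.06, "dz": 3.54, "roll": 0}, {"dx": 0.05, "dy": -0.06, "dz": 3.57, "roll": 0}, {"dx": 0.05, "dy": -0.06, "dz": 3.57, "roll": 0}]}}

```text
clock: 29.78
eef_pos: [0.6321, 0.0949, 0.031]
tcp_rot: [3.134, 0.001, 1.682]
contact_force: [-0.6, -1.3, -3.4]
finger_gap: 0.0538
```

{"method": "arm_command", "body": {"deltas": [{"dx": 0, "dy": 0, "dz": 0.01, "roll": 0}, {"dx": 0, "dy": 0, "dz": 0.02, "roll": 0}, {"dx": 0, "dy": 0, "dz": 0.03, "roll": 0}, {"dx": 0, "dy": 0, "dz": 0.03, "roll": 0}]}}

```text
clock: 30.28
eef_pos: [0.6321, 0.0949, 0.0302]
tcp_rot: [3.134, 0.001, 1.682]
contact_force: [-0.2, -0.2, -4.3]
finger_gap: 0.0536
```

```bash
python3 go.py .632 .095 .0290
```

```text
d [ 0.   -0.    0.05] roll -0.0 dist 1.2 t 30.27 F [-0.2 -0.2 -4.3]
```

{"method": "arm_command", "body": {"deltas": [{"dx": 0, "dy": 0, "dz": 0.01, "roll": 0}, {"dx": 0, "dy": 0, "dz": 0.02, "roll": 0}, {"dx": 0, "dy": 0, "dz": 0.03, "roll": 0}, {"dx": 0, "dy": 0, "dz": 0.03, "roll": 0}]}}

```text
clock: 30.78
eef_pos: [0.6321, 0.0949, 0.0294]
tcp_rot: [3.134, 0.001, 1.682]
contact_force: [-0.3, 0.2, -4.4]
finger_gap: 0.0537
```

{"method": "arm_command", "body": {"deltas": [{"dx": 0, "dy": 0, "dz": 0.01, "roll": 0}, {"dx": 0, "dy": 0, "dz": 0.02, "roll": 0}, {"dx": 0, "dy": 0, "dz": 0.02, "roll": 0}]}}

```text
clock: 31.15
eef_pos: [0.6322, 0.0949, 0.0292]
tcp_rot: [3.134, 0.001, 1.682]
contact_force: [-2.1, -0.4, 2.6]
finger_gap: 0.0535
```

Contact (the force went from -4.4 to +2.6 N). I'll release, rise and back away towards the robot's side.

{"method": "arm_command", "body": {"deltas": [{"dx": 0, "dy": 0, "dz": 0, "roll": 0}, {"dx": 0, "dy": 0, "dz": 0, "roll": 0}, {"dx": 0, "dy": 0, "dz": 0, "roll": 0}, {"dx": 0, "dy": 0, "dz": 0, "roll": 0}], "hand": 20}}

```text
clock: 31.65
eef_pos: [0.6322, 0.0949, 0.0293]
tcp_rot: [3.134, 0.001, 1.682]
contact_force: [0.8, -0.9, 0.0]
finger_gap: 0.0848
```

{"method": "arm_command", "body": {"deltas": [{"dx": 0, "dy": 0, "dz": -0.4, "roll": 0}, {"dx": 0, "dy": 0, "dz": -1.5, "roll": 0}, {"dx": 0, "dy": 0, "dz": -3, "roll": 0}, {"dx": 0, "dy": 0, "dz": -4.6, "roll": 0}, {"dx": 0, "dy": -1, "dz": -5.5, "roll": 0}, {"dx": 0, "dy": -3, "dz": -6, "roll": 0}, {"dx": 0, "dy": -5, "dz": -6, "roll": 0}, {"dx": 0, "dy": -7, "dz": -6, "roll": 0}, {"dx": 0, "dy": -9, "dz": -6, "roll": 0}, {"dx": 0, "dy": -9, "dz": -6, "roll": 0}]}}

```text
clock: 32.9
eef_pos: [0.4049, 0.0697, 0.1781]
tcp_rot: [3.134, 0.001, 1.682]
contact_force: [1.4, 0.4, 0.4]
finger_gap: 0.0858
```

```bash
python3 snap.py 4; python3 chk.py 4 abcd; python3 - <<'E'
from h import *
t=load("top",4)["color"];s=load("side",4)["color"]
cv2.imwrite("pics/c4.png",np.vstack([cv2.resize(t[120:330],(800,262)),cv2.resize(s[120:330],(800,262))]))
E
```

```text
a tri [ 660.7 -143.4   50.7] top [ 659.6 -144.1] side [ 662.5 -144. ] top-seattop [0.6 1.4]
b tri [652.5 -68.5  60.1] top [651.3 -68.9] side [653.8 -68.3] top-seattop [0.9 0.7]
c tri [643.   14.5  70.2] top [642.1  14.1] side [644.3  14.4] top-seattop [1.1 0.7]
d tri [633.5  95.6  79.7] top [632.3  95.1] side [634.5  96.1] top-seattop [0.1 0.8]
```

View pics/c4.png

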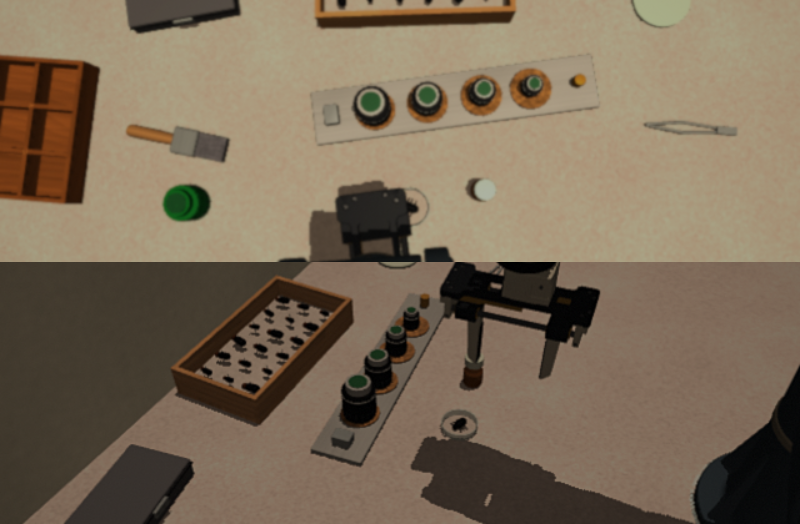

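All four stand upright on their seats, from smallest by the post to largest by the block. The triangulated tops are 50.7, 60.1, 70.2 and 79.7 mm. The dish is still in place and the gripper is clear, so I'm handing in.

```bash
python3 -c "
from cell import env
print(env.read_state()['clock'],abs(env.read_state()['qd']).max()); print(env.sign_off())"
```

```text
33.0 0.030370013929054043
the job is handed in; nothing more can be done
None
```

All four lenses stand upright on their own cork seats, smallest (A) by the brass post, then B and C, with the largest (D) by the steel block. I handed the job in at 33.0 s. Each lens was lowered in sub-millimetre steps and let go only once I felt light contact, about 3–6 N.

**Last checks:**
- **Centring:** in the top view, every lens is within about 1.5 mm of its seat centre.
- **Height:** the lens tops measured 50.7, 60.1, 70.2 and 79.7 mm. The expected heights on the seats are 50, 60, 70 and 80 mm.
- **Other objects:** in the last pictures, the dish, jar and green look-alike were still where they started, and the gripper was clear of everything.

**What disagreed:**
- **Camera offset:** the two cameras differ by about 1–3 mm, so the centring is only known to about 2 mm.
- **Seat heights:** the seat tops triangulated at 11–12 mm, not the stated 14 mm. Contact came 14 mm above the pick height, which agrees with the text.
- **Blocked side view:** two of the checks between placements gave wrong matches in the side view because the arm was in the way. I ignored those, and the final side view was clear.

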